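# Dial the code of the tool chest and draw its bolt

## Robot

A 6-joint arm with a two-finger parallel gripper is mounted at the origin on the work surface. World frame = base frame: x ahead of the robot, y to its left, z up, the work surface at z = 0. Lengths are in m, angles in rad, forces in N, time in s.
With the tool pointing down it reaches from about 0.3 to 0.875 m from the base axis. Payload 6.4 kg.
Tool frame: the origin (TCP) lies midway between the tips of the shut fingers; the grasp point (between the pads) lies 19 mm behind it; z points along the fingers, x is the direction in which the jaws open and shut, and the axes are right-handed (so a half turn about z gives the same grasp; the last joint's range is limited). The gripper opens to 85 mm and grips with 20 to 120 N. Pads are 22 mm wide; open, the fingers measure 114 mm over their backs; the gripper's body (76 mm by 85 mm) begins 54 mm behind the grasp point. The pads swing forward as they close: fully open they stand 13 mm farther back than shut.
Start: joints at [-1.499, 0.181, 1.607, -0, 1.354, -0.206], TCP at [0.158, -0.553, 0.231] pointing down, gripper open.
Joint ranges: [-2.99, 2.99], [-0.89, 2.07], [0.3, 2.58], [-1.14, 4.28], [0, 2.63], [-3.12, 3.12]. Speed limits (rad/s): [2.57, 2.57, 3.01, 3.14, 3.14, 3.14].

## Interface

Orientations are given as a unit quaternion [x, y, z, w].
In Python, from cell import read_state, grab_frame, calibration, finish_job, recognise, cut_out, tip_of gives the robot as it stands.
- The arm moves only by the tool move_arm, never from a script. Its arguments are lists of equal length, an entry for each row: "linear": the shift along the tool's x, y, z in m, a list of three; "twist": the turn, a rotation vector about the tool's x, y, z in rad, a list of three; "grip": the gripper command: -1 is shut, 1 is fully open, values between are in proportion. In form: {"linear": [[tx, ty, tz], ...], "twist": [[rx, ry, rz], ...], "grip": [grip, ...]}. A call has 1 to 20 rows; each row shifts and turns the pose as measured when the row begins, along the tool's axes as they then stand; what a row does not reach is not made up. A row lasts 1/12 s, in which the tool goes at most 41.7 mm and 7.16 degrees, less where a joint would pass 70% of its speed; a pose out of reach is approached as far as the arm can. A call is refused whole if a number of a shift passes 0.0417 or a number of a turn 0.125, either way. A call with a gripper value outside its range is refused whole. The fingers move at their own pace and stop on an object; "force" is the grip in N (left out, the last holds). Time passes only in rows, so rows that do not move let the fingers close. It gives the time, the measured TCP pose, the force and the opening at its end, in the units of the state.
- read_state(): the state, without advancing time (a new reading comes with each control period).
- grab_frame(name): name is "scene" or "top"; returns the picture (420x560x3 uint8, blue, green, red); there is no depth.
- calibration(name): a dict with "intrinsics" (3x3 intrinsics, pixels), "rvec" (rotation vector, rad) and "tvec" (3), from world to camera coordinates, as OpenCV has them. Camera axes: x right, y down, z forward; pixel columns grow to the right and rows downward; lengths in m; the calibration is good to about 2 mm. A picture is of the moment at which its call begins. calibration takes no time and is no camera call.
- finish_job(): hands the job in, once; it reports no verdict.
Trained networks look in the newest picture that a camera, given by its name, has taken for a name from the list of things; names that differ only in an ending like _2 or _b are one class to them, and where a whole thing is asked for, a point or a joint stands for the part that bears it (a point fixed in the world has none). Each returns a list of dicts, best first, with "p" (0 to 1); they miss things now and then, are a little off and sometimes report something else, mostly with a low value. They report only what shows in the picture. A call takes as long as a camera call.
- recognise(camera, target): "at" ([x, y, z] in m, in world coordinates, good to about 4 mm: the middle of the surface that is visible of it).
- cut_out(camera, target): "pixels" (420x560 bool, what is visible of it).
- tip_of(camera, target): "at" ([x, y, z] in m, in world coordinates, good to about 4 mm: a listed point, or the origin of a listed thing).
The state is a dict: "t": time; "joint_pos": joint angles; "joint_vel": joint speeds; "effort": joint torques, N m; "position": TCP position; "tcp_rot": TCP orientation; "force": force on the tool from outside, world axes, zero at the start; "moment": the same for the moment, N m; "opening": finger opening in m.
Only numpy, scipy, OpenCV 4.12 (cv2) and the standard library are available. Lean on these libraries where they do the work, as an engineer would, in place of code of your own. Each camera call takes 0.05 s, during which the arm holds its last target.

## Task

Unlock the plywood tool chest on the workshop bench: roll its three thumbwheels one at a time, from the left one to the right one as seen from the robot, until they show 6, 3, 5 squarely at the red index marks, never turning two wheels at once; then push the red bolt tab all the way to the left and let go. Use shut fingertips and a light touch, never pressing anything harder than 15 N, and leave the jar, tub, screwdriver and tape roll where they are.

Things in the scene. Friction and masses are not known exactly. Their poses are not given: they have to be found in the camera images.
- chest: Plywood tool chest fixed to the bench, 240 (x) x 300 (y) x 110 (z) mm, origin at the centre of its underside; its -x side faces the robot, +y is left seen from the robot. Its flat top, the deck, is 110 mm above the origin; a 10 mm lid board lies on it from x = 49 to 119 mm. Three thumbwheels stick 7 to 17 mm out of the deck at x = -45 mm, y = 50, 0 and -50 mm.
- index_left (a point): Fixed point on the chest, axes as the chest's: over the middle of the left wheel, 12 mm above the deck. The wheel's top is really up to 5 mm higher or lower (differs from wheel to wheel): find it by touch. It is sprung: sinks 1 mm per 4 N, 6 mm at most. A shut fingertip that presses 5 N or more and rubs along the chest's x rolls it; pressed more lightly it slips.
- index_middle (a point): Fixed point on the chest, axes as the chest's: over the middle of the middle wheel, 12 mm above the deck. The wheel's top is really up to 5 mm higher or lower (differs from wheel to wheel): find it by touch. It is sprung: sinks 1 mm per 4 N, 6 mm at most. A shut fingertip that presses 5 N or more and rubs along the chest's x rolls it; pressed more lightly it slips.
- index_right (a point): Fixed point on the chest, axes as the chest's: over the middle of the right wheel, 12 mm above the deck. The wheel's top is really up to 5 mm higher or lower (differs from wheel to wheel): find it by touch. It is sprung: sinks 1 mm per 4 N, 6 mm at most. A shut fingertip that presses 5 N or more and rubs along the chest's x rolls it; pressed more lightly it slips.
- wheel_left (a joint): Left thumbwheel (+y side), white, 56 mm across, 24 mm wide, axle along the chest's y, black digits 0 to 9, upright for a reader on the robot's side. Value in rad: digit d is squarely on top, between the red index marks, at d x 0.6283 (6 at 3.770). Grows when the wheel's top is rubbed towards the chest's +x, away from the robot. A stop between 9 and 0 limits it to -0.25..5.90. Stays where it is left.
- wheel_middle (a joint): Middle thumbwheel (centre), white, 56 mm across, 24 mm wide, axle along the chest's y, black digits 0 to 9, upright for a reader on the robot's side. Value in rad: digit d is squarely on top, between the red index marks, at d x 0.6283 (3 at 1.885). Grows when the wheel's top is rubbed towards the chest's +x, away from the robot. A stop between 9 and 0 limits it to -0.25..5.90. Stays where it is left.
- wheel_right (a joint): Right thumbwheel (-y side), white, 56 mm across, 24 mm wide, axle along the chest's y, black digits 0 to 9, upright for a reader on the robot's side. Value in rad: digit d is squarely on top, between the red index marks, at d x 0.6283 (5 at 3.142). Grows when the wheel's top is rubbed towards the chest's +x, away from the robot. A stop between 9 and 0 limits it to -0.25..5.90. Stays where it is left.
- bolt_tab (a point): Centre of the top of the bolt's red tab, a block 22 (x) x 14 (y) x 24 (z) mm that stands on the deck (its top 26 mm above the deck, its foot 2 mm above it) at chest x = +30 mm; it moves with the bolt. Axes as the chest's.
- bolt (a joint): Travel of the steel bolt in m: 0 locked, 0.035 fully drawn; grows as the tab is pushed towards the chest's +y (left as seen from the robot). Sliding friction about 2.5 N; the end stop is slightly cushioned. Hidden gates in the wheels block it after about 1.5 mm unless all three wheels show the code.
- jar: Closed glass jar with blue cap, 60 mm across, 85 mm tall, standing on the bench; origin at the centre of its underside.
- tub: Open white plastic tub, 100 mm across, 100 mm tall, standing on the bench; origin at the centre of its underside.
- screwdriver: Screwdriver with red handle, 200 mm long, 26 mm thick, lying on the bench along its x axis; origin under its middle.
- tape: Yellow ring of tape, 64 mm across, 18 mm tall, lying on the lid board; origin at the centre of its underside.

How it is judged:
By the outcome, as a careful person would: the job done as asked, in the order asked, and still so for the second after the job is handed in, with the robot touching nothing.
It also fails if it takes over 72 s, if anything falls off the work surface, if the arm or the gripper's body presses on something with over 40 N, if the wrist force passes 120 N, or if a joint passes its speed limit or range.

## Working session

There is one attempt and no reset: what is moved stays moved. The work goes in short steps, Python scripts to look and compute and a tool call to move; the robot and the scene stay as the last step left them, time stands still between calls to the robot, and variables do not carry over. Pictures are saved under pics/ and viewed, and the job is handed in when it is done.

Besides the shell and the picture viewer there is one more tool, called after "Emit:" as name(argument=value, ...), one argument or row to a line, values as JSON. move_arm: Moves the arm, as the interface text tells. Its arguments: {"type":"object","properties":{"linear":{"type":"array","items":{"type":"array","items":{"type":"number"}}},"twist":{"type":"array","items":{"type":"array","items":{"type":"number"}}},"grip":{"type":"array","items":{"type":"number"}},"force":{"type":"number"}},"required":["linear","twist","grip"]}

```bash
ls; mkdir -p pics; cat > h.py <<'E'
import numpy as np,cv2
from cell import *
def proj(n,P):
    c=calibration(n);return cv2.projectPoints(np.float64(P).reshape(-1,3),np.float64(c["rvec"]),np.float64(c["tvec"]),np.float64(c["intrinsics"]),None)[0].reshape(-1,2)
def ray(n,uv):
    c=calibration(n);R=cv2.Rodrigues(np.float64(c["rvec"]))[0];t=np.float64(c["tvec"]).ravel()
    K=np.float64(c["intrinsics"]);d=R.T@np.linalg.inv(K)@np.array([uv[0],uv[1],1.]);return -R.T@t,d/np.linalg.norm(d)
def atz(n,uv,z):
    o,d=ray(n,uv);return o+d*(z-o[2])/d[2]
E
python3 - <<'E'
from h import *
s=read_state();print({k:np.round(v,4) for k,v in s.items()})
for n in("scene","top"):
    im=grab_frame(n);cv2.imwrite(f"pics/{n}0.png",im);print(n,ray(n,(280,210)))
    for t in("index_left","index_middle","index_right","bolt_tab","chest"):
        print(t,[(np.round(r["at"],4),round(r["p"],2)) for r in tip_of(n,t)[:2]])
print(read_state()["t"])
E
```

```text
pics
{'t': np.float64(0.0), 'joint_pos': array([-1.4993,  0.1816,  1.608 ,  0.    ,  1.3538, -0.2063]), 'joint_vel': array([-0.0011, -0.0014,  0.0003, -0.0017, -0.0002, -0.0028]), 'effort': array([-1.30000e-03, -4.44880e+01, -3.51344e+01, -5.00000e-04,
        9.00000e-03, -0.00000e+00]), 'position': array([ 0.1577, -0.5524,  0.2304]), 'tcp_rot': array([ 7.982e-01, -6.024e-01, -6.000e-04, -7.000e-04]), 'force': array([ 0.1991,  0.225 , -0.3689]), 'moment': array([-0.0152, -0.0067,  0.0218]), 'opening': np.float64(0.0853)}
scene (array([ 1.12940491, -0.543958  ,  0.73100278]), array([-0.57230821,  0.55802189, -0.60089507]))
index_left [(array([0.4947, 0.1032, 0.1244]), 0.62)]
index_middle [(array([0.4954, 0.0526, 0.1208]), 0.76), (array([ 0.6168, -0.2268,  0.0023]), 0.5)]
index_right [(array([0.4929, 0.0063, 0.1178]), 0.71)]
bolt_tab [(array([0.5688, 0.0333, 0.1369]), 0.56)]
chest [(array([ 0.5372,  0.0552, -0.0018]), 0.88)]
top (array([0.43369939, 0.02949379, 1.06138932]), array([ 0.12377603, -0.00373498, -0.99230315]))
index_left [(array([0.491 , 0.1078, 0.1264]), 0.86), (array([0.5693, 0.032 , 0.1415]), 0.24)]
index_middle [(array([0.4904, 0.054 , 0.126 ]), 0.78), (array([0.4924, 0.0028, 0.1176]), 0.42)]
index_right [(array([4.911e-01, 4.000e-04, 1.221e-01]), 0.76), (array([0.5074, 0.3098, 0.004 ]), 0.59)]
bolt_tab [(array([0.5709, 0.0354, 0.138 ]), 0.7), (array([0.3325, 0.0913, 0.0036]), 0.18)]
chest [(array([0.5359, 0.054 , 0.0015]), 0.85), (array([0.569 , 0.0359, 0.1389]), 0.4)]
0.6
```

View pics/scene0.png

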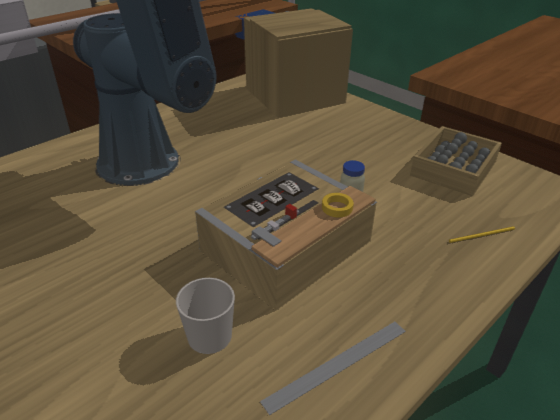

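View pics/top0.png

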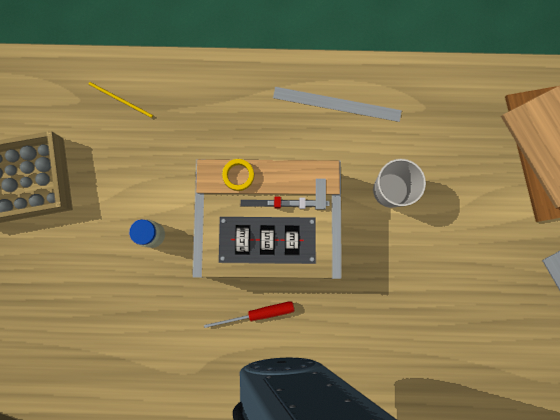

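```bash
python3 - <<'E'
import cv2,numpy as np
a=cv2.imread('pics/top0.png');b=cv2.imread('pics/scene0.png')
cv2.imwrite('pics/ztop0.png',cv2.resize(a[130:270,230:400],None,fx=4,fy=4,interpolation=cv2.INTER_CUBIC))
E
```

```text
(no output)
```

View pics/ztop0.png

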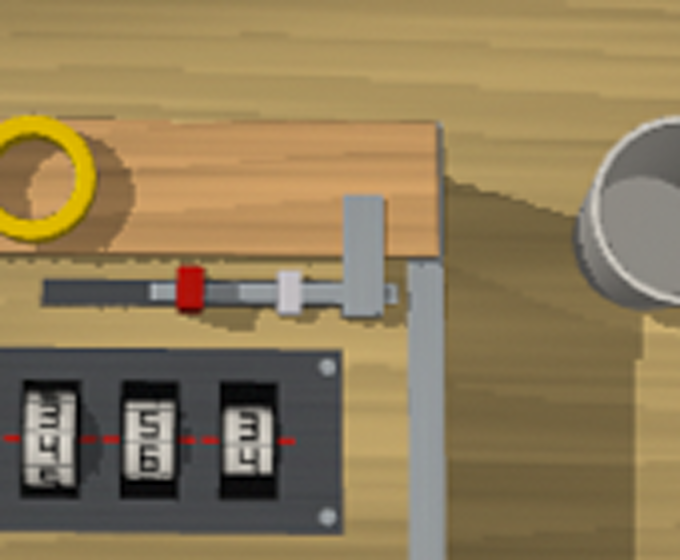

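The pictures show the chest's black plate at top-view px (219–315, 218–263), with the wheels at about u=243/267/292, v=240. They read roughly 3.8, 5.4 and 3.4. The red tab is at (277,202), with a white block to its right at (302,203) and tape on the lid. Next I'll refine the poses.

```bash
python3 - <<'E'
from h import *
im=cv2.imread('pics/top0.png')
b,g,r=[im[...,i].astype(int) for i in range(3)]
m=((r>130)&(g<90)&(b<90)).astype(np.uint8)
n,l,st,ce=cv2.connectedComponentsWithStats(m)
for i in range(1,n):
    u,v=ce[i]
    if 215<u<345 and 150<v<275: print(st[i],np.round(ce[i],1),np.round(atz("top",ce[i],.115),4),np.round(atz("top",ce[i],.136),4))
# lid/chest edges
for nm,uv,z in [("white L",(230+279/4,203),.125),("white R",(230+300/4,203),.125),("tab R",(230+204/4,202),.136),("tab L",(230+177/4,202),.136),("bracket L",(230+344/4,200),.13),("deckcornerR",(230+444/4,130+560/4),.11)]:
    print(nm,np.round(atz("top",uv,z),4))
sc=cv2.imread('pics/scene0.png')
cv2.imwrite('pics/zsc0.png',cv2.resize(sc[155:285,185:385],None,fx=4,fy=4,interpolation=cv2.INTER_CUBIC))
for nm in("scene","top"):
    for c in [(.536,.0545)]:
        print(nm,np.round(proj(nm,[[c[0]-.045,c[1]+y,.122] for y in(.05,0,-.05)]+[[c[0]+x,c[1]+y,.11] for x in(-.12,.12) for y in(-.15,.15)]),1).tolist())
E
```

```text
[274 196   7  11  75] [277.  201.1] [0.5698 0.0324 0.115 ] [0.5668 0.0324 0.136 ]
[231 239   4   1   4] [232.5 239. ] [0.4908 0.1203 0.115 ] [0.4895 0.1183 0.136 ]
[256 239   4   2   7] [257.3 239.4] [0.491  0.0704 0.115 ] [0.4898 0.0695 0.136 ]
[276 239   3   2   4] [277.  239.8] [0.4913 0.0307 0.115 ] [0.49   0.0307 0.136 ]
[281 239   3   2   6] [282.  239.5] [0.492  0.0206 0.115 ] [0.4907 0.0208 0.136 ]
[300 240   4   1   4] [301.5 240. ] [ 0.4919 -0.0186  0.115 ] [ 0.4906 -0.0176  0.136 ]
white L [ 0.5656 -0.0134  0.125 ]
white R [ 0.5658 -0.024   0.125 ]
tab R [0.5652 0.0244 0.136 ]
tab L [0.5649 0.0378 0.136 ]
bracket L [ 0.5716 -0.0456  0.13  ]
deckcornerR [ 0.4337 -0.0991  0.11  ]
scene [[288.8, 182.8], [272.2, 191.7], [254.7, 201.1], [194.6, 209.7], [296.3, 158.5], [274.1, 268.2], [376.6, 201.1]]
top [[240.1, 238.9], [265.1, 239.4], [290.1, 240.0], [339.1, 278.9], [189.6, 275.5], [339.8, 161.5], [194.7, 158.4]]
```

View pics/zsc0.png

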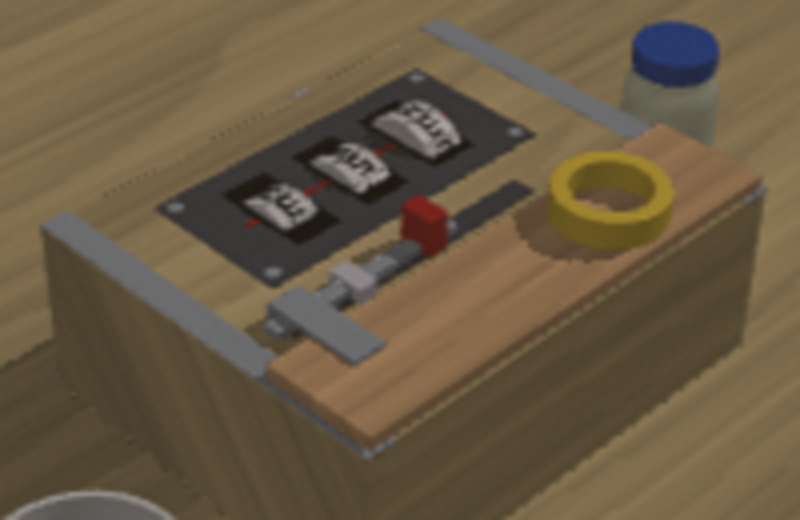

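Emit:
move_arm(
  linear=[
    [0,0,0],
    [0,0,0],
    [0,0,0],
  ],
  twist=[
    [0,0,0.0925],
    [0,0,0.0925],
    [0,0,0.0925],
  ],
  grip=[-1,-1,-1],
  force=60,
)

```text
t: 0.85
position: [0.1577, -0.553, 0.2314]
tcp_rot: [-0.704, 0.71, -0.0, -0.0]
force: [-1.0, -0.2, 0.4]
opening: 0.0514
```

Emit:
move_arm(
  linear=[
    [-0.0326,-0.0165,0],
    [-0.0326,-0.0165,0],
    [-0.0326,-0.0165,0],
    [-0.0326,-0.0165,0],
    [-0.0326,-0.0165,0],
    [-0.0326,-0.0165,0],
    [-0.0326,-0.0165,0],
    [-0.0326,-0.0165,0],
    [-0.0326,-0.0165,0],
    [-0.0326,-0.0165,0],
    [-0.0326,-0.0165,0],
    [-0.0326,-0.0165,0],
    [-0.0326,-0.0165,0],
    [-0.0326,-0.0165,0],
    [-0.0326,-0.0165,0],
    [-0.0326,-0.0165,0],
    [-0.0326,-0.0165,0],
    [-0.0326,-0.0165,0],
    [-0.0326,-0.0165,0],
    [0,0,0],
  ],
  twist=[
    [0,0,0],
    [0,0,0],
    [0,0,0],
    [0,0,0],
    [0,0,0],
    [0,0,0],
    [0,0,0],
    [0,0,0],
    [0,0,0],
    [0,0,0],
    [0,0,0],
    [0,0,0],
    [0,0,0],
    [0,0,0],
    [0,0,0],
    [0,0,0],
    [0,0,0],
    [0,0,0],
    [0,0,0],
    [0,0,0],
  ],
  grip=[-1,-1,-1,-1,-1,-1,-1,-1,-1,-1,-1,-1,-1,-1,-1,-1,-1,-1,-1,-1],
)

```text
t: 2.52
position: [0.4938, 0.088, 0.2328]
tcp_rot: [-0.699, 0.715, -0.008, 0.002]
force: [-2.0, 0.3, 0.3]
opening: 0.0001
```

Emit:
move_arm(
  linear=[
    [-0.0126,0.0103,0.02],
    [0,0,0.025],
    [0,0,0.025],
    [0,0,0.02],
    [0,0,0],
  ],
  twist=[
    [-0.014,-0.0086,-0.025],
    [0,0,0],
    [0,0,0],
    [0,0,0],
    [0,0,0],
  ],
  grip=[-1,-1,-1,-1,-1],
)

```text
t: 2.93
position: [0.4865, 0.105, 0.142]
tcp_rot: [0.711, -0.703, 0.002, -0.002]
force: [-1.3, 0.3, -1.1]
opening: 0.0002
```

```bash
cat > st.py <<'E'
from h import *
from scipy.spatial.transform import Rotation as R
def st():
    s=read_state();M=R.from_quat(s["tcp_rot"]).as_matrix()
    print("t",round(s["t"],2),"p",np.round(s["position"],4),"F",np.round(s["force"],2),"M",np.round(s["moment"],3),"xax",np.round(M[:,0],3),"z",np.round(M[:,2],3))
E
python3 -c "
from st import *
st();cv2.imwrite('pics/t1.png',grab_frame('top'));cv2.imwrite('pics/s1.png',grab_frame('scene'))
a=cv2.imread('pics/s1.png');cv2.imwrite('pics/s1z.png',cv2.resize(a[130:280,200:370],None,fx=4,fy=4))"
```

```text
t 2.93 p [0.4865 0.105  0.142 ] F [-1.3   0.28 -1.12] M [0.007 0.063 0.028] xax [ 0.012 -1.    -0.001] z [ 0.006  0.001 -1.   ]
```

View pics/s1z.png

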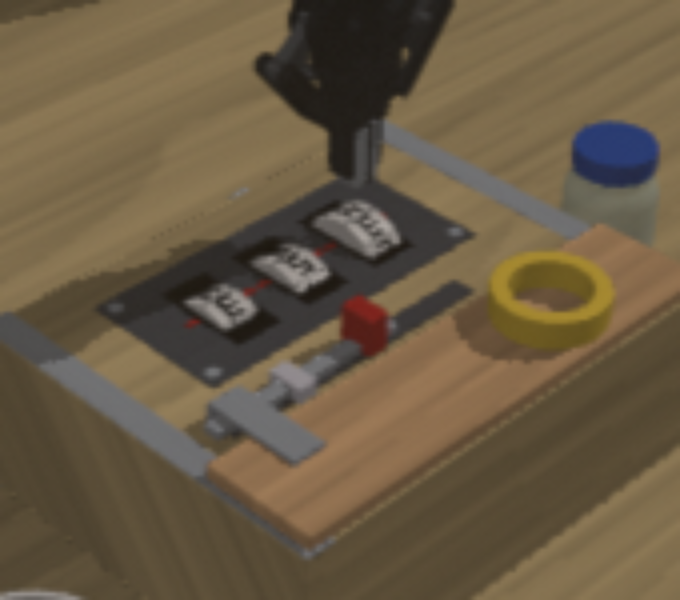

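View pics/t1.png

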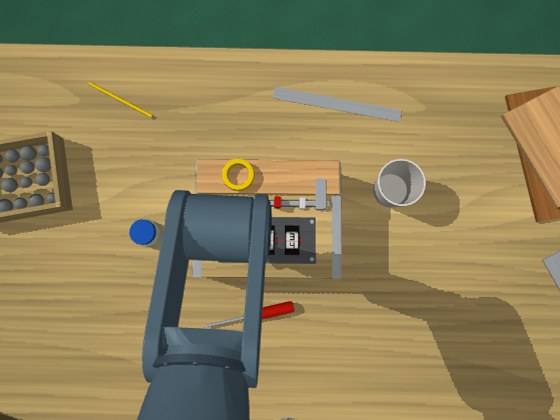

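Emit:
move_arm(
  linear=[
    [0.004,0.003,0.006],
    [0,0,0.004],
    [0,0,0],
    [0,0,0],
  ],
  twist=[
    [0,0,0],
    [0,0,0],
    [0,0,0],
    [0,0,0],
  ],
  grip=[-1,-1,-1,-1],
)

```text
t: 3.37
position: [0.4891, 0.0994, 0.1398]
tcp_rot: [0.711, -0.703, 0.007, -0.007]
force: [-0.4, 0.0, -0.4]
opening: -0.0001
```

```bash
python3 -c "
from st import *
st()"
```

```text
t 3.37 p [0.4891 0.0994 0.1398] F [-0.36  0.03 -0.42] M [ 0.007  0.018 -0.045] xax [ 0.01 -1.    0.  ] z [ 0.019  0.    -1.   ]
```

Emit:
move_arm(
  linear=[
    [0,0,0.002],
    [0,0,0],
  ],
  twist=[
    [0,0,0],
    [0,0,0],
  ],
  grip=[-1,-1],
)

```text
t: 3.53
position: [0.4901, 0.0991, 0.1391]
tcp_rot: [0.71, -0.704, 0.008, -0.008]
force: [0.3, 0.1, 0.2]
opening: 0.0002
```

```bash
python3 -c "
from st import *
st()"
```

```text
t 3.53 p [0.4901 0.0991 0.1391] F [0.34 0.07 0.24] M [-0.008  0.     0.019] xax [ 0.01 -1.    0.  ] z [ 0.022 -0.    -1.   ]
```

```bash
python3 -c "
from st import *
st();s=read_state();print(np.round(s['joint_pos'],4),np.round(s['joint_vel'],4),np.round(s['effort'],2))"
```

```text
t 3.53 p [0.4901 0.0991 0.1391] F [0.34 0.07 0.24] M [-0.008  0.     0.019] xax [ 0.01 -1.    0.  ] z [ 0.022 -0.    -1.   ]
[-3.8800e-02  1.0580e-01  1.8928e+00  9.0000e-04  1.1211e+00  1.5221e+00] [-0.0012 -0.0126 -0.0099  0.0005  0.0082 -0.0006] [ -0.05 -37.19 -31.9    0.    -0.19  -0.  ]
```

Emit:
move_arm(
  linear=[
    [0,0,0],
    [0,0,0],
  ],
  twist=[
    [0,0,0],
    [0,0,0],
  ],
  grip=[-1,-1],
)

```text
t: 3.7
position: [0.4906, 0.0991, 0.1397]
tcp_rot: [0.71, -0.704, 0.008, -0.008]
force: [0.4, -0.2, 0.4]
opening: -0.0003
```

```bash
python3 -c "
from st import *
st();s=read_state();print(np.round(s['joint_pos'],4),np.round(s['joint_vel'],4),np.round(s['effort'],2))"
```

```text
t 3.7 p [0.4906 0.0991 0.1397] F [ 0.39 -0.22  0.39] M [ 0.025 -0.035 -0.013] xax [ 0.01 -1.    0.  ] z [ 0.023 -0.    -1.   ]
[-3.8900e-02  1.0510e-01  1.8922e+00  9.0000e-04  1.1212e+00  1.5220e+00] [ 0.0001 -0.0026 -0.0048  0.001   0.0003 -0.0011] [-3.000e-02 -3.704e+01 -3.162e+01  0.000e+00 -1.200e-01 -0.000e+00]
```

Emit:
move_arm(
  linear=[
    [0,0.004,0.003],
  ],
  twist=[
    [0,-0.02,0],
  ],
  grip=[-1],
)

```text
t: 3.78
position: [0.4876, 0.0994, 0.1374]
tcp_rot: [0.711, -0.703, 0.002, -0.016]
force: [0.5, 0.1, -0.3]
opening: -0.0002
```

```bash
python3 -c "
from st import *
st();s=read_state();print(np.round(s['joint_pos'],4),np.round(s['joint_vel'],4),np.round(s['effort'],2))"
```

```text
t 3.78 p [0.4876 0.0994 0.1374] F [ 0.54  0.11 -0.26] M [-0.024  0.002 -0.049] xax [ 0.011 -1.    -0.02 ] z [ 0.025  0.02  -0.999]
[-0.0521  0.0982  1.9054  0.0241  1.1142  1.4977] [-0.1828 -0.0838  0.201   0.3036 -0.0819 -0.3277] [  1.17 -35.48 -31.49  -0.52   0.14   0.71]
```

Emit:
move_arm(
  linear=[
    [0,0.005,0.004],
    [0,0,0.003],
  ],
  twist=[
    [-0.025,0.02,0],
    [0,0,0],
  ],
  grip=[-1,-1],
)

```text
t: 3.95
position: [0.4815, 0.099, 0.1297]
tcp_rot: [0.71, -0.704, -0.001, 0.001]
force: [-0.1, 0.2, 0.3]
opening: -0.0
```

```bash
python3 -c "
from st import *
st()"
```

```text
t 3.95 p [0.4815 0.099  0.1297] F [-0.1   0.18  0.3 ] M [ 0.028 -0.035  0.066] xax [ 0.01 -1.    0.  ] z [-0.002 -0.    -1.   ]
```

Emit:
move_arm(
  linear=[
    [0,-0.002,0.002],
  ],
  twist=[
    [0,0,0],
  ],
  grip=[-1],
)

```text
t: 4.03
position: [0.4829, 0.0991, 0.127]
tcp_rot: [0.711, -0.704, -0.001, 0.001]
force: [0.0, -0.5, 0.5]
opening: 0.0
```

Emit:
move_arm(
  linear=[
    [0,0,0.002],
  ],
  twist=[
    [0,0,0],
  ],
  grip=[-1],
)

```text
t: 4.12
position: [0.483, 0.0991, 0.1245]
tcp_rot: [0.711, -0.704, -0.001, 0.002]
force: [0.2, -0.8, 0.6]
opening: 0.0003
```

Emit:
move_arm(
  linear=[
    [0,0,0.0015],
  ],
  twist=[
    [0,0,0],
  ],
  grip=[-1],
)

```text
t: 4.2
position: [0.4831, 0.0992, 0.1227]
tcp_rot: [0.711, -0.704, -0.001, 0.002]
force: [-2.8, -0.8, 4.8]
opening: 0.0003
```

Emit:
move_arm(
  linear=[
    [0,-0.003,0.0005],
  ],
  twist=[
    [0,0,0],
  ],
  grip=[-1],
)

```text
t: 4.28
position: [0.4857, 0.0992, 0.1222]
tcp_rot: [0.711, -0.703, -0.002, 0.002]
force: [-3.1, -1.2, 7.7]
opening: -0.0002
```

Emit:
move_arm(
  linear=[
    [0,-0.003,0.0005],
  ],
  twist=[
    [0,0,0],
  ],
  grip=[-1],
)

```text
t: 4.37
position: [0.489, 0.0992, 0.1222]
tcp_rot: [0.711, -0.703, -0.001, 0.002]
force: [-1.6, 0.5, 7.1]
opening: -0.0001
```

```bash
python3 -c "
from st import *
st()"
```

```text
t 4.37 p [0.489  0.0992 0.1222] F [-1.55  0.54  7.14] M [-0.047  0.38  -0.01 ] xax [ 0.011 -1.     0.001] z [-0.005 -0.001 -1.   ]
```

Emit:
move_arm(
  linear=[
    [0,-0.003,0.0005],
    [0,-0.003,0.0005],
  ],
  twist=[
    [0,0,0],
    [0,0,0],
  ],
  grip=[-1,-1],
)

```text
t: 4.53
position: [0.496, 0.0993, 0.1224]
tcp_rot: [0.711, -0.703, -0.001, 0.002]
force: [-2.5, -0.1, 5.9]
opening: 0.0
```

Emit:
move_arm(
  linear=[
    [0,-0.003,0.0005],
  ],
  twist=[
    [0,0,0],
  ],
  grip=[-1],
)

```text
t: 4.62
position: [0.4995, 0.0994, 0.1226]
tcp_rot: [0.711, -0.703, -0.001, 0.002]
force: [-3.0, 0.4, 6.4]
opening: -0.0002
```

```bash
python3 -c "
from st import *
st();a=grab_frame('scene');cv2.imwrite('pics/s2z.png',cv2.resize(a[150:230,220:340],None,fx=6,fy=6,interpolation=cv2.INTER_CUBIC))"
```

```text
t 4.62 p [0.4995 0.0994 0.1226] F [-3.04  0.37  6.42] M [-0.019  0.462 -0.026] xax [ 0.011 -1.     0.001] z [-0.004 -0.001 -1.   ]
```

View pics/s2z.png

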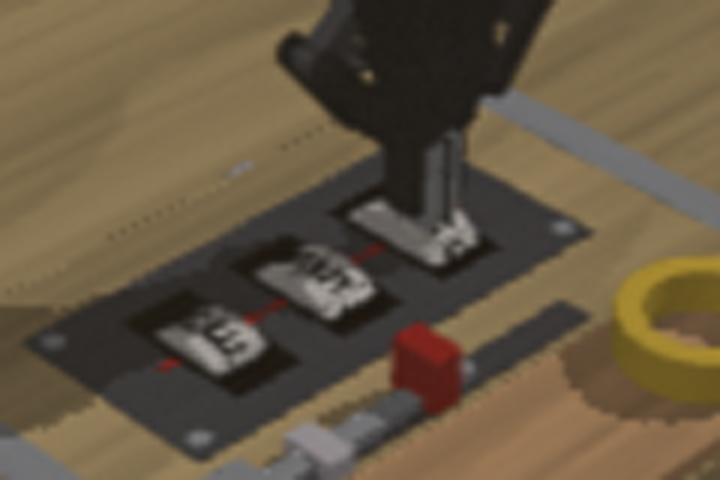

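Emit:
move_arm(
  linear=[
    [0,0,-0.006],
    [0,0.01,-0.002],
    [0,0.008,0.002],
    [0,0,0.002],
    [0,0,0.001],
  ],
  twist=[
    [0,0,0],
    [0,0,0],
    [0,0,0],
    [0,0,0],
    [0,0,0],
  ],
  grip=[-1,-1,-1,-1,-1],
)

```text
t: 5.08
position: [0.4807, 0.0992, 0.1262]
tcp_rot: [0.711, -0.703, -0.0, 0.001]
force: [-0.5, -0.5, 0.2]
opening: 0.0001
```

```bash
python3 -c "
from st import *
st()"
```

```text
t 5.08 p [0.4807 0.0992 0.1262] F [-0.54 -0.47  0.25] M [-0.03   0.021  0.003] xax [ 0.011 -1.     0.001] z [-0.002 -0.001 -1.   ]
```

Emit:
move_arm(
  linear=[
    [0,-0.0015,0.002],
    [0,-0.0005,0.0017],
  ],
  twist=[
    [0,0,0],
    [0,0,0],
  ],
  grip=[-1,-1],
)

```text
t: 5.25
position: [0.4818, 0.0993, 0.1221]
tcp_rot: [0.711, -0.703, -0.001, 0.001]
force: [-2.4, 0.2, 7.4]
opening: -0.0002
```

Emit:
move_arm(
  linear=[
    [0,-0.0005,0.001],
  ],
  twist=[
    [0,0,0],
  ],
  grip=[-1],
)

```text
t: 5.33
position: [0.4824, 0.0993, 0.1214]
tcp_rot: [0.711, -0.703, -0.001, 0.002]
force: [-2.9, -0.5, 9.4]
opening: -0.0001
```

Emit:
move_arm(
  linear=[
    [0,-0.003,0.0006],
    [0,-0.003,0.0006],
    [0,-0.003,0.0006],
  ],
  twist=[
    [0,0,0],
    [0,0,0],
    [0,0,0],
  ],
  grip=[-1,-1,-1],
)

```text
t: 5.58
position: [0.4933, 0.0995, 0.122]
tcp_rot: [0.711, -0.703, 0.0, 0.001]
force: [-2.0, 0.1, 9.1]
opening: 0.0001
```

Emit:
move_arm(
  linear=[
    [0,-0.003,0.0006],
    [0,-0.0027,0.0006],
  ],
  twist=[
    [0,0,0],
    [0,0,0],
  ],
  grip=[-1,-1],
)

```text
t: 5.75
position: [0.5007, 0.0995, 0.1223]
tcp_rot: [0.711, -0.703, 0.001, -0.0]
force: [-2.0, 0.2, 6.2]
opening: 0.0003
```

Emit:
move_arm(
  linear=[
    [0,0,-0.008],
    [-0.01,0,-0.02],
    [-0.03,0,-0.02],
    [-0.035,0,0],
    [-0.03,0,0],
    [0,0,0],
  ],
  twist=[
    [0,0,0],
    [0,0,0],
    [0,0,0],
    [0,0,0],
    [0,0,0],
    [0,0,0],
  ],
  grip=[-1,-1,-1,-1,-1,-1],
)

```text
t: 6.25
position: [0.5016, 0.2068, 0.1734]
tcp_rot: [0.709, -0.705, 0.001, -0.001]
force: [-0.7, 0.4, -0.2]
opening: -0.0
```

```bash
python3 -c "
from st import *
st();a=grab_frame('top');cv2.imwrite('pics/t3.png',a);cv2.imwrite('pics/t3z.png',cv2.resize(a[205:275,210:320],None,fx=7,fy=7,interpolation=cv2.INTER_CUBIC))"
```

```text
t 6.25 p [0.5016 0.2068 0.1734] F [-0.66  0.36 -0.18] M [-0.045  0.036 -0.019] xax [ 0.005 -1.     0.   ] z [ 0.003 -0.    -1.   ]
```

View pics/t3z.png

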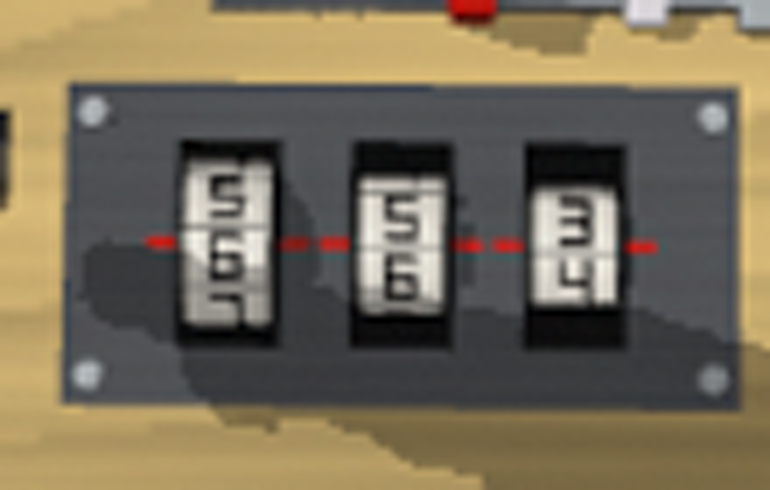

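```bash
cat > wv.py <<'E'
from h import *
from scipy.optimize import brentq
YS=[.1008,.0508,.0008]
def val(i,vmark,vsep,d,zt,zm=.112):
    "rows in full image; separator between d-1 and d -> value"
    u=proj("top",[[.4915,YS[i],zm]])[0,0]
    x0=atz("top",(u,vmark),zm)[0]
    f=lambda th:proj("top",[[x0+.028*np.sin(th),YS[i],zt-.028+.028*np.cos(th)]])[0,1]-vsep
    th=brentq(f,-1,1)
    return x0,(d-.5)+th/.6283
def z7(r,k=7,o=205): return (r+.5)/k-.5+o
E
python3 - <<'E'
from wv import *
for zm in(.111,.115,.122):
    print(zm,val(0,z7(242),z7(228),6,.1241,zm),val(1,z7(244.5),z7(247),6,.122,zm),val(2,z7(246),z7(253),4,.118,zm))
E
```

```text
0.111 (np.float64(0.4911877123945746), 5.681756262621138) (np.float64(0.49157180012909524), 5.421118610703824) (np.float64(0.49224502883361315), 3.3618705772225663)
0.115 (np.float64(0.4909392836460606), 5.696091284422062) (np.float64(0.49132637498961973), 5.435045363827972) (np.float64(0.4920013926664627), 3.375699565782604)
0.122 (np.float64(0.49050453434159946), 5.721237996368959) (np.float64(0.490896881277884), 5.459423600258564) (np.float64(0.49157502895941974), 3.399895350254084)
```

Emit:
move_arm(
  linear=[
    [0.03,0.004,0],
    [0.035,0.004,0.005],
    [0.03,0.004,0.015],
    [0.008,0.002,0.015],
    [0,0,0.005],
    [0,0,0],
  ],
  twist=[
    [0,0,0],
    [0,0,0],
    [0,0,0],
    [0,0,0],
    [0,0,0],
    [0,0,0],
  ],
  grip=[-1,-1,-1,-1,-1,-1],
)

```text
t: 6.8
position: [0.4877, 0.0961, 0.1324]
tcp_rot: [0.71, -0.704, 0.002, 0.0]
force: [0.3, 0.0, 0.4]
opening: -0.0001
```

```bash
python3 -c "
from st import *
st()"
```

```text
t 6.8 p [0.4877 0.0961 0.1324] F [0.32 0.   0.38] M [ 0.005 -0.012 -0.014] xax [ 0.01  -1.     0.003] z [ 0.003 -0.003 -1.   ]
```

Emit:
move_arm(
  linear=[
    [-0.003,0,0.004],
    [0,0,0.003],
    [0,0,0.0015],
  ],
  twist=[
    [0,0,0],
    [0,0,0],
    [0,0,0],
  ],
  grip=[-1,-1,-1],
)

```text
t: 7.05
position: [0.4885, 0.0997, 0.1244]
tcp_rot: [0.71, -0.704, 0.003, -0.0]
force: [-0.6, -0.1, 0.4]
opening: -0.0001
```

Emit:
move_arm(
  linear=[
    [0,0,0.0012],
  ],
  twist=[
    [0,0,0],
  ],
  grip=[-1],
)

```text
t: 7.13
position: [0.4888, 0.1003, 0.1234]
tcp_rot: [0.711, -0.703, 0.003, -0.0]
force: [-0.8, -1.9, 2.3]
opening: 0.0001
```

Emit:
move_arm(
  linear=[
    [0,0,0.0013],
  ],
  twist=[
    [0,0,0],
  ],
  grip=[-1],
)

```text
t: 7.22
position: [0.4891, 0.1004, 0.1226]
tcp_rot: [0.711, -0.703, 0.003, -0.0]
force: [-2.4, -4.1, 5.7]
opening: -0.0002
```

Emit:
move_arm(
  linear=[
    [0,-0.003,0.0007],
  ],
  twist=[
    [0,0,0],
  ],
  grip=[-1],
)

```text
t: 7.3
position: [0.4921, 0.1004, 0.1224]
tcp_rot: [0.712, -0.703, 0.004, 0.0]
force: [-2.4, -4.2, 6.8]
opening: 0.0001
```

Emit:
move_arm(
  linear=[
    [0,-0.0015,0.0006],
  ],
  twist=[
    [0,0,0],
  ],
  grip=[-1],
)

```text
t: 7.38
position: [0.4943, 0.1004, 0.1227]
tcp_rot: [0.712, -0.702, 0.004, 0.0]
force: [-2.5, -3.0, 5.6]
opening: -0.0
```

Emit:
move_arm(
  linear=[
    [0,0.0005,-0.008],
    [-0.01,0,-0.02],
    [-0.03,0,-0.02],
    [-0.035,0,0],
    [-0.03,0,0],
    [0,0,0],
  ],
  twist=[
    [0,0,0],
    [0,0,0],
    [0,0,0],
    [0,0,0],
    [0,0,0],
    [0,0,0],
  ],
  grip=[-1,-1,-1,-1,-1,-1],
)

```text
t: 7.88
position: [0.4937, 0.211, 0.1762]
tcp_rot: [0.711, -0.703, 0.005, -0.003]
force: [0.4, 0.5, 0.5]
opening: -0.0002
```

```bash
python3 -c "
from st import *
st();a=grab_frame('top');cv2.imwrite('pics/t4.png',a);cv2.imwrite('pics/t4z.png',cv2.resize(a[205:275,210:320],None,fx=7,fy=7,interpolation=cv2.INTER_CUBIC))"
```

```text
t 7.88 p [0.4937 0.211  0.1762] F [0.39 0.55 0.48] M [ 0.064 -0.03  -0.004] xax [ 0.011 -1.     0.003] z [ 0.011 -0.003 -1.   ]
```

View pics/t4z.png

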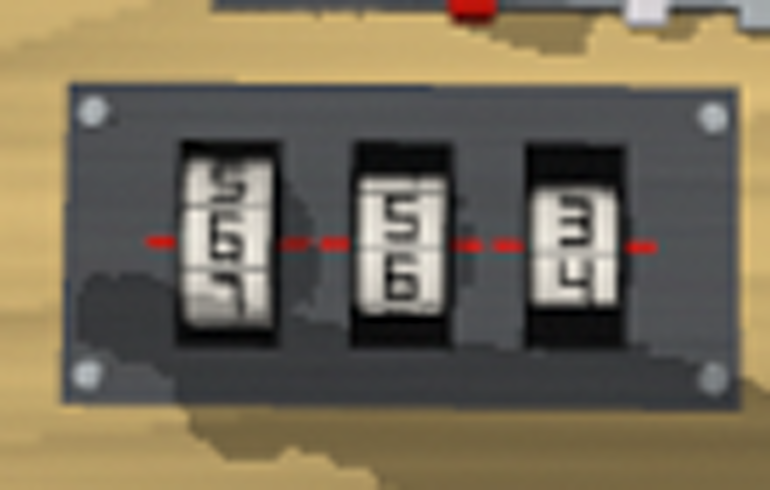

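```bash
python3 - <<'E'
from wv import *
for zm in(.111,.115):
    print(zm,val(0,z7(242),z7(207),6,.1241,zm),val(0,z7(242),z7(269),7,.1241,zm))
im=cv2.imread('pics/t4.png').mean(2)
for c in(232,235,242,244,245):print(c,im[225:255,c].astype(int).tolist())
E
```

```text
0.111 (np.float64(0.4911877123945746), 6.038329061863345) (np.float64(0.4911877123945746), 6.013076888155751)
0.115 (np.float64(0.4909392836460606), 6.053724684547487) (np.float64(0.4909392836460606), 6.027620878048141)
232 [81, 81, 78, 80, 80, 80, 79, 79, 79, 78, 80, 80, 79, 87, 78, 84, 81, 81, 81, 79, 54, 57, 58, 59, 58, 56, 57, 57, 58, 58]
235 [54, 55, 52, 52, 50, 47, 48, 56, 57, 49, 47, 60, 64, 76, 76, 75, 72, 66, 58, 67, 65, 54, 36, 26, 23, 19, 18, 18, 20, 38]
242 [26, 10, 21, 59, 103, 138, 106, 141, 72, 146, 103, 136, 213, 103, 129, 203, 77, 157, 146, 43, 102, 193, 179, 146, 145, 108, 60, 8, 13, 33]
244 [26, 10, 27, 74, 111, 144, 64, 79, 123, 157, 169, 158, 214, 170, 111, 114, 122, 150, 150, 138, 106, 103, 95, 70, 75, 83, 53, 8, 12, 32]
245 [26, 7, 42, 110, 153, 182, 157, 171, 200, 173, 212, 213, 215, 218, 220, 223, 224, 212, 158, 216, 209, 204, 194, 161, 146, 108, 57, 9, 12, 33]
```

Emit:
move_arm(
  linear=[
    [0.035,-0.002,0],
    [0.04,-0.002,0],
    [0.04,-0.002,0.005],
    [0.035,-0.001,0.015],
    [0.005,0,0.015],
    [0,0,0],
  ],
  twist=[
    [-0.011,-0.003,0],
    [0,0,0],
    [0,0,0],
    [0,0,0],
    [0,0,0],
    [0,0,0],
  ],
  grip=[-1,-1,-1,-1,-1,-1],
)

```text
t: 8.43
position: [0.5035, 0.0491, 0.1433]
tcp_rot: [0.715, -0.7, 0.002, -0.001]
force: [-0.6, 0.5, 0.1]
opening: 0.0
```

```bash
python3 -c "
from st import *
st()"
```

```text
t 8.43 p [0.5035 0.0491 0.1433] F [-0.57  0.49  0.12] M [0.012 0.017 0.008] xax [ 0.021 -1.     0.002] z [ 0.004 -0.002 -1.   ]
```

Emit:
move_arm(
  linear=[
    [-0.001,0.003,0.007],
    [0,0,0.006],
    [0,0,0.001],
  ],
  twist=[
    [0,0,0.012],
    [0,0,0],
    [0,0,0],
  ],
  grip=[-1,-1,-1],
)

```text
t: 8.68
position: [0.5003, 0.0493, 0.1294]
tcp_rot: [0.709, -0.705, 0.002, -0.001]
force: [-0.5, 0.7, 0.0]
opening: 0.0003
```

Emit:
move_arm(
  linear=[
    [0,0,0.0018],
  ],
  twist=[
    [0,0,0],
  ],
  grip=[-1],
)

```text
t: 8.77
position: [0.5002, 0.0501, 0.1277]
tcp_rot: [0.71, -0.705, 0.002, -0.001]
force: [0.0, 0.8, 0.5]
opening: -0.0002
```

Emit:
move_arm(
  linear=[
    [0,0,0.0015],
  ],
  twist=[
    [0,0,0],
  ],
  grip=[-1],
)

```text
t: 8.85
position: [0.5002, 0.051, 0.1263]
tcp_rot: [0.71, -0.704, 0.002, -0.001]
force: [-0.6, 0.5, 0.4]
opening: -0.0001
```

Emit:
move_arm(
  linear=[
    [0,0,0.0015],
  ],
  twist=[
    [0,0,0],
  ],
  grip=[-1],
)

```text
t: 8.93
position: [0.5004, 0.0517, 0.125]
tcp_rot: [0.711, -0.704, 0.002, -0.002]
force: [0.4, -0.3, 0.1]
opening: -0.0004
```

Emit:
move_arm(
  linear=[
    [0,0,0.0017],
  ],
  twist=[
    [0,0,0],
  ],
  grip=[-1],
)

```text
t: 9.02
position: [0.5006, 0.0523, 0.1234]
tcp_rot: [0.711, -0.703, 0.003, -0.002]
force: [-0.0, 0.5, -0.2]
opening: -0.0002
```

Emit:
move_arm(
  linear=[
    [0,0,0.0015],
  ],
  twist=[
    [0,0,0],
  ],
  grip=[-1],
)

```text
t: 9.1
position: [0.5008, 0.0528, 0.122]
tcp_rot: [0.711, -0.703, 0.003, -0.002]
force: [-0.9, -0.1, 0.5]
opening: -0.0
```

Emit:
move_arm(
  linear=[
    [0,0,0.0015],
  ],
  twist=[
    [0,0,0],
  ],
  grip=[-1],
)

```text
t: 9.18
position: [0.5009, 0.053, 0.1205]
tcp_rot: [0.711, -0.703, 0.003, -0.002]
force: [-0.1, 0.5, 1.1]
opening: 0.0002
```

Emit:
move_arm(
  linear=[
    [0.001,0,0.0015],
  ],
  twist=[
    [0,0,0],
  ],
  grip=[-1],
)

```text
t: 9.27
position: [0.5011, 0.0523, 0.119]
tcp_rot: [0.712, -0.703, 0.003, -0.002]
force: [-0.5, 0.7, 0.9]
opening: -0.0003
```

Emit:
move_arm(
  linear=[
    [0,0.0005,0.0015],
  ],
  twist=[
    [0,0,0],
  ],
  grip=[-1],
)

```text
t: 9.35
position: [0.5011, 0.0523, 0.1178]
tcp_rot: [0.712, -0.703, 0.003, -0.003]
force: [0.4, 0.3, 5.8]
opening: -0.0
```

Emit:
move_arm(
  linear=[
    [0,0.003,0.0008],
    [0,0.003,0.0006],
  ],
  twist=[
    [0,0,0],
    [0,0,0],
  ],
  grip=[-1,-1],
)

```text
t: 9.52
position: [0.498, 0.0522, 0.1181]
tcp_rot: [0.711, -0.703, 0.005, -0.005]
force: [1.8, 2.6, 5.0]
opening: 0.0004
```

Emit:
move_arm(
  linear=[
    [0,0.003,0.0006],
    [0,0.003,0.0006],
  ],
  twist=[
    [0,0,0],
    [0,0,0],
  ],
  grip=[-1,-1],
)

```text
t: 9.68
position: [0.4941, 0.0521, 0.1185]
tcp_rot: [0.711, -0.703, 0.007, -0.007]
force: [2.2, 2.1, 3.3]
opening: -0.0002
```

```bash
python3 -c "
from st import *
st()"
```

```text
t 9.68 p [0.4941 0.0521 0.1185] F [2.25 2.1  3.32] M [ 0.276 -0.345 -0.031] xax [ 0.012 -1.     0.001] z [ 0.021 -0.    -1.   ]
```

Emit:
move_arm(
  linear=[
    [0,0.0005,0.0016],
  ],
  twist=[
    [-0.01,0,0],
  ],
  grip=[-1],
)

```text
t: 9.77
position: [0.4937, 0.0521, 0.1175]
tcp_rot: [0.711, -0.703, 0.004, -0.004]
force: [-1.6, 0.7, 6.4]
opening: 0.0
```

Emit:
move_arm(
  linear=[
    [0,0.003,0.001],
  ],
  twist=[
    [-0.005,0,0],
  ],
  grip=[-1],
)

```text
t: 9.85
position: [0.4917, 0.0521, 0.1173]
tcp_rot: [0.711, -0.703, 0.003, -0.003]
force: [2.1, 1.9, 7.7]
opening: -0.0001
```

Emit:
move_arm(
  linear=[
    [0,0.004,0.001],
  ],
  twist=[
    [-0.005,0,0],
  ],
  grip=[-1],
)

```text
t: 9.93
position: [0.4888, 0.052, 0.1172]
tcp_rot: [0.711, -0.703, 0.002, -0.002]
force: [2.0, 2.5, 7.4]
opening: 0.0
```

Good recipe; two more rows then lift and reset to +x.

Emit:
move_arm(
  linear=[
    [0,0.004,0.0009],
    [0,0.004,0.0009],
  ],
  twist=[
    [-0.004,0,0],
    [-0.004,0,0],
  ],
  grip=[-1,-1],
)

```text
t: 10.1
position: [0.4831, 0.0519, 0.1173]
tcp_rot: [0.711, -0.703, 0.001, -0.001]
force: [2.8, 1.8, 7.1]
opening: 0.0001
```

Emit:
move_arm(
  linear=[
    [0,0,-0.006],
    [0,-0.01,-0.001],
    [0,-0.009,0.002],
    [0,0,0.003],
  ],
  twist=[
    [0,0,0],
    [0,0,0],
    [0,0,0],
    [0,0,0],
  ],
  grip=[-1,-1,-1,-1],
)

```text
t: 10.43
position: [0.5022, 0.0516, 0.119]
tcp_rot: [0.711, -0.703, 0.0, 0.001]
force: [0.1, 0.6, 2.0]
opening: 0.0002
```

```bash
python3 -c "
from st import *
st()"
```

```text
t 10.43 p [0.5022 0.0516 0.119 ] F [0.14 0.55 1.97] M [ 0.047 -0.048 -0.048] xax [ 0.011 -1.     0.002] z [-0.001 -0.002 -1.   ]
```

Emit:
move_arm(
  linear=[
    [0,0.001,0.0018],
    [0,0.003,0.001],
  ],
  twist=[
    [0,0,0],
    [-0.004,0,0],
  ],
  grip=[-1,-1],
)

```text
t: 10.6
position: [0.5009, 0.0514, 0.1164]
tcp_rot: [0.711, -0.703, -0.0, 0.001]
force: [3.0, 1.3, 11.4]
opening: 0.0002
```

Emit:
move_arm(
  linear=[
    [0,0.004,0.001],
    [0,0.004,0.001],
  ],
  twist=[
    [-0.004,0,0],
    [-0.004,0,0],
  ],
  grip=[-1,-1],
)

```text
t: 10.77
position: [0.497, 0.0514, 0.1166]
tcp_rot: [0.711, -0.704, -0.0, 0.001]
force: [1.4, 1.7, 9.8]
opening: -0.0002
```

Emit:
move_arm(
  linear=[
    [0,0.004,0.001],
    [0,0.004,0.001],
  ],
  twist=[
    [-0.004,0,0],
    [-0.004,0,0],
  ],
  grip=[-1,-1],
)

```text
t: 10.93
position: [0.4928, 0.0514, 0.1171]
tcp_rot: [0.711, -0.704, -0.0, 0.001]
force: [2.8, 1.8, 7.4]
opening: -0.0
```

Emit:
move_arm(
  linear=[
    [0,0.004,0.001],
    [0,0.004,0.001],
  ],
  twist=[
    [-0.004,0,0],
    [-0.004,0,0],
  ],
  grip=[-1,-1],
)

```text
t: 11.1
position: [0.4882, 0.0513, 0.1173]
tcp_rot: [0.711, -0.704, -0.001, 0.001]
force: [2.1, 1.6, 7.0]
opening: 0.0002
```

Emit:
move_arm(
  linear=[
    [0,0.0035,0.001],
    [0,0.003,0.0008],
  ],
  twist=[
    [-0.004,0,0],
    [-0.004,0,0],
  ],
  grip=[-1,-1],
)

```text
t: 11.27
position: [0.4847, 0.0513, 0.1174]
tcp_rot: [0.71, -0.704, -0.001, 0.002]
force: [1.5, 0.8, 7.4]
opening: 0.0002
```

```bash
python3 -c "
from st import *
st()"
```

```text
t 11.27 p [0.4847 0.0513 0.1174] F [1.52 0.82 7.41] M [ 0.259 -0.366  0.017] xax [ 0.01  -1.     0.001] z [-0.004 -0.001 -1.   ]
```

Lift and look (retreat left).

Emit:
move_arm(
  linear=[
    [0,0,-0.008],
    [-0.01,-0.002,-0.02],
    [-0.035,-0.004,-0.02],
    [-0.04,-0.004,0],
    [-0.04,0,0],
    [-0.025,0,0],
    [0,0,0],
  ],
  twist=[
    [0,0,0],
    [0,0,0],
    [0,0,0],
    [0,0,0],
    [0,0,0],
    [0,0,0],
    [0,0,0],
  ],
  grip=[-1,-1,-1,-1,-1,-1,-1],
)

```text
t: 11.85
position: [0.4921, 0.2051, 0.1658]
tcp_rot: [0.708, -0.706, -0.004, 0.005]
force: [-0.8, -0.4, -1.3]
opening: 0.0001
```

```bash
python3 -c "
from st import *
st();a=grab_frame('top');cv2.imwrite('pics/t5.png',a);cv2.imwrite('pics/t5z.png',cv2.resize(a[205:275,210:320],None,fx=7,fy=7,interpolation=cv2.INTER_CUBIC))"
```

```text
t 11.85 p [0.4921 0.2051 0.1658] F [-0.79 -0.37 -1.32] M [-0.025 -0.077  0.003] xax [ 0.002 -1.     0.001] z [-0.012 -0.001 -1.   ]
```

View pics/t5z.png

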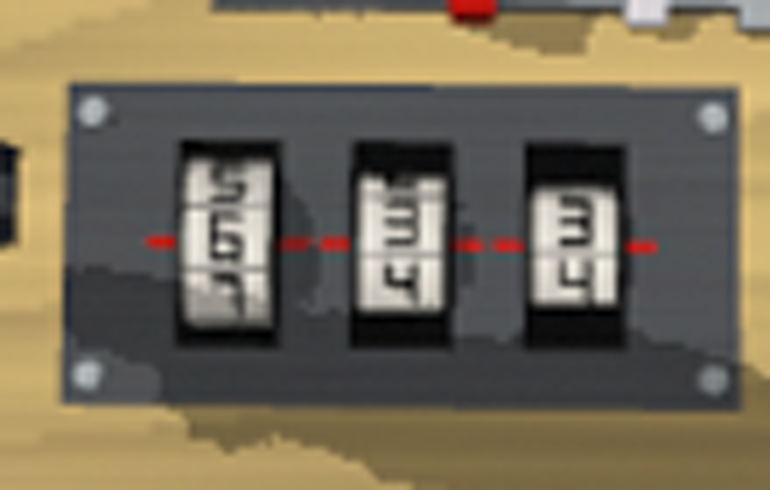

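```bash
python3 - <<'E'
from wv import *
for zm in(.111,.115):
    print(zm,val(1,z7(244.5),z7(255),4,.1190,zm),val(0,z7(242),z7(207),6,.1241,zm),val(0,z7(242),z7(269),7,.1241,zm))
E
```

```text
0.111 (np.float64(0.49157180012909524), 3.301341192715237) (np.float64(0.4911877123945746), 6.038329061863345) (np.float64(0.4911877123945746), 6.013076888155751)
0.115 (np.float64(0.49132637498961973), 3.315295377542493) (np.float64(0.4909392836460606), 6.053724684547487) (np.float64(0.4909392836460606), 6.027620878048141)
```

Emit:
move_arm(
  linear=[
    [0.035,0,0],
    [0.04,0,0],
    [0.04,0,0.005],
    [0.035,0,0.015],
    [0.004,0,0.015],
    [0,0,0.004],
    [0,0,0.002],
  ],
  twist=[
    [0.012,0,0],
    [0,0,0],
    [0,0,0],
    [0,0,0],
    [0,0,0],
    [0,0,0],
    [0,0,0],
  ],
  grip=[-1,-1,-1,-1,-1,-1,-1],
)

```text
t: 12.48
position: [0.4895, 0.039, 0.1222]
tcp_rot: [0.709, -0.705, -0.0, 0.004]
force: [0.5, 0.7, 0.6]
opening: 0.0002
```

```bash
python3 -c "
from st import *
st()"
```

```text
t 12.48 p [0.4895 0.039  0.1222] F [0.54 0.67 0.63] M [ 0.022 -0.038  0.08 ] xax [ 0.006 -1.     0.006] z [-0.006 -0.006 -1.   ]
```

Emit:
move_arm(
  linear=[
    [-0.007,-0.003,-0.002],
    [-0.005,-0.002,0],
    [0,0,0.001],
  ],
  twist=[
    [0.006,-0.006,0],
    [0,0,0],
    [0,0,0],
  ],
  grip=[-1,-1,-1],
)

```text
t: 12.73
position: [0.4942, 0.0524, 0.1234]
tcp_rot: [0.709, -0.705, -0.001, 0.0]
force: [-0.4, -0.7, -0.3]
opening: 0.0001
```

```bash
python3 -c "
from st import *
st()"
```

```text
t 12.73 p [0.4942 0.0524 0.1234] F [-0.38 -0.74 -0.28] M [-0.025  0.     0.003] xax [ 0.005 -1.    -0.002] z [-0.002  0.002 -1.   ]
```

Emit:
move_arm(
  linear=[
    [0,0,0.002],
    [0,0,0.002],
  ],
  twist=[
    [0,0,0],
    [0,0,0],
  ],
  grip=[-1,-1],
)

```text
t: 12.9
position: [0.4952, 0.0545, 0.1205]
tcp_rot: [0.71, -0.704, -0.0, -0.001]
force: [-0.2, -0.3, 0.0]
opening: 0.0001
```

Emit:
move_arm(
  linear=[
    [0,0,0.0018],
  ],
  twist=[
    [0,0,0],
  ],
  grip=[-1],
)

```text
t: 12.98
position: [0.4954, 0.0552, 0.1188]
tcp_rot: [0.711, -0.703, 0.0, -0.001]
force: [-0.6, -2.0, 1.8]
opening: 0.0003
```

Emit:
move_arm(
  linear=[
    [0,0.003,0.0012],
  ],
  twist=[
    [-0.004,0,0],
  ],
  grip=[-1],
)

```text
t: 13.07
position: [0.4935, 0.0552, 0.1182]
tcp_rot: [0.711, -0.703, -0.0, -0.0]
force: [2.3, -1.9, 4.7]
opening: 0.0003
```

Emit:
move_arm(
  linear=[
    [0,0.002,0.0014],
  ],
  twist=[
    [-0.004,0,0],
  ],
  grip=[-1],
)

```text
t: 13.15
position: [0.4925, 0.0552, 0.1176]
tcp_rot: [0.711, -0.703, -0.0, 0.001]
force: [1.1, -0.7, 6.8]
opening: -0.0001
```

Emit:
move_arm(
  linear=[
    [0,0.003,0.001],
  ],
  twist=[
    [-0.004,0,0],
  ],
  grip=[-1],
)

```text
t: 13.23
position: [0.4909, 0.0551, 0.1177]
tcp_rot: [0.711, -0.703, -0.001, 0.001]
force: [1.5, 0.4, 5.4]
opening: -0.0
```

Emit:
move_arm(
  linear=[
    [0,0.003,0.0013],
  ],
  twist=[
    [-0.004,0,0],
  ],
  grip=[-1],
)

```text
t: 13.32
position: [0.4894, 0.055, 0.1177]
tcp_rot: [0.711, -0.703, -0.001, 0.001]
force: [1.8, 1.8, 7.1]
opening: -0.0001
```

Emit:
move_arm(
  linear=[
    [0,0,-0.008],
    [-0.01,-0.002,-0.02],
    [-0.035,-0.004,-0.02],
    [-0.04,0,0],
    [-0.04,0,0],
    [-0.025,0,0],
    [0,0,0],
  ],
  twist=[
    [0,0,0],
    [0,0,0],
    [0,0,0],
    [0,0,0],
    [0,0,0],
    [0,0,0],
    [0,0,0],
  ],
  grip=[-1,-1,-1,-1,-1,-1,-1],
)

```text
t: 13.9
position: [0.4924, 0.2096, 0.1703]
tcp_rot: [0.709, -0.705, -0.003, 0.002]
force: [0.3, 0.2, 0.7]
opening: -0.0
```

```bash
python3 -c "
from st import *
st();a=grab_frame('top');cv2.imwrite('pics/t6.png',a);cv2.imwrite('pics/t6z.png',cv2.resize(a[205:275,210:320],None,fx=7,fy=7,interpolation=cv2.INTER_CUBIC))"
```

```text
t 13.9 p [0.4924 0.2096 0.1703] F [0.32 0.21 0.67] M [-0.058  0.004  0.021] xax [ 0.005 -1.    -0.001] z [-0.007  0.001 -1.   ]
```

View pics/t6z.png

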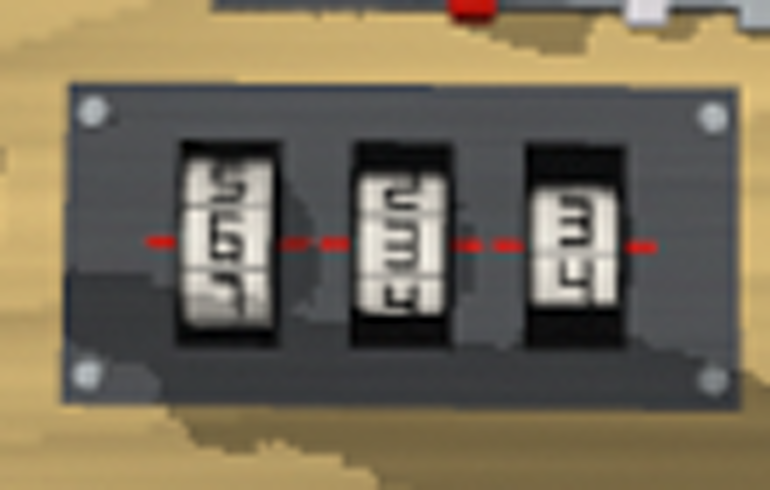

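```bash
python3 - <<'E'
from wv import *
for zm in(.111,.115):
    print(zm,val(1,z7(244.5),z7(214.5),3,.1190,zm),val(1,z7(244.5),z7(274),4,.1190,zm))
im=cv2.imread('pics/t6.png').mean(2)
print(z7(214.5),z7(274))
for c in(261,262,271,272,273):print(c,im[225:255,c].astype(int).tolist())
E
```

```text
0.111 (np.float64(0.49157180012909524), 2.973099480539154) (np.float64(0.49157180012909524), 2.9876154532783357)
0.115 (np.float64(0.49132637498961973), 2.98803933791149) (np.float64(0.49132637498961973), 3.0020509602164402)
235.21428571428572 243.71428571428572
261 [24, 10, 11, 10, 21, 66, 114, 123, 126, 123, 99, 118, 136, 138, 147, 145, 144, 145, 137, 113, 137, 135, 131, 120, 43, 8, 12, 15, 12, 26]
262 [26, 11, 12, 9, 43, 129, 204, 206, 212, 208, 173, 190, 225, 224, 223, 222, 222, 221, 211, 176, 208, 202, 196, 182, 101, 4, 12, 13, 12, 27]
271 [43, 11, 13, 12, 41, 121, 195, 196, 202, 200, 170, 196, 217, 218, 220, 221, 222, 223, 210, 159, 212, 205, 200, 189, 134, 6, 15, 15, 11, 28]
272 [43, 11, 13, 11, 36, 110, 179, 181, 188, 186, 159, 182, 196, 197, 199, 200, 202, 204, 191, 144, 192, 186, 181, 172, 119, 6, 12, 13, 13, 26]
273 [42, 9, 12, 10, 16, 57, 106, 106, 109, 108, 95, 104, 83, 84, 84, 84, 85, 86, 80, 59, 80, 77, 75, 69, 33, 8, 11, 11, 9, 26]
```

Emit:
move_arm(
  linear=[
    [0.035,0.002,0],
    [0.038,0.002,0],
    [0.038,0.002,0],
    [0.038,0.002,0],
    [0.032,0.001,0],
    [0.012,0,0.01],
    [0,0,0.015],
    [0,0,0.005],
    [0,0,0],
  ],
  twist=[
    [0.007,0,0],
    [0,0,0],
    [0,0,0],
    [0,0,0],
    [0,0,0],
    [0,0,0],
    [0,0,0],
    [0,0,0],
    [0,0,0],
  ],
  grip=[-1,-1,-1,-1,-1,-1,-1,-1,-1],
)

```text
t: 14.7
position: [0.4794, 0.0003, 0.1398]
tcp_rot: [0.709, -0.705, -0.001, 0.003]
force: [-0.3, 0.5, 0.3]
opening: -0.0003
```

```bash
python3 -c "
from st import *
st()"
```

```text
t 14.7 p [4.794e-01 3.000e-04 1.398e-01] F [-0.33  0.5   0.25] M [-0.01   0.035  0.016] xax [ 0.005 -1.     0.003] z [-0.005 -0.003 -1.   ]
```

Emit:
move_arm(
  linear=[
    [0,-0.003,0.007],
    [0,0,0.007],
    [0,0,0.003],
  ],
  twist=[
    [0.004,-0.003,0],
    [0,0,0],
    [0,0,0],
  ],
  grip=[-1,-1,-1],
)

```text
t: 14.95
position: [0.4828, 0.0001, 0.1228]
tcp_rot: [0.709, -0.705, 0.0, -0.0]
force: [-0.6, -0.0, 0.1]
opening: 0.0001
```

Emit:
move_arm(
  linear=[
    [0,0,0.0017],
  ],
  twist=[
    [0,0,0],
  ],
  grip=[-1],
)

```text
t: 15.03
position: [0.4826, 0.0006, 0.1206]
tcp_rot: [0.709, -0.705, -0.0, 0.0]
force: [-0.2, 0.7, -0.5]
opening: 0.0001
```

Emit:
move_arm(
  linear=[
    [0,0,0.0017],
  ],
  twist=[
    [0,0,0],
  ],
  grip=[-1],
)

```text
t: 15.12
position: [0.4826, 0.0011, 0.1186]
tcp_rot: [0.71, -0.705, -0.0, 0.0]
force: [0.1, 0.5, -0.6]
opening: -0.0002
```

Emit:
move_arm(
  linear=[
    [0,0,0.0015],
  ],
  twist=[
    [0,0,0],
  ],
  grip=[-1],
)

```text
t: 15.2
position: [0.4826, 0.0015, 0.117]
tcp_rot: [0.71, -0.704, -0.0, 0.0]
force: [0.4, 0.3, -0.1]
opening: 0.0003
```

Emit:
move_arm(
  linear=[
    [0,0,0.0013],
  ],
  twist=[
    [0,0,0],
  ],
  grip=[-1],
)

```text
t: 15.28
position: [0.4827, 0.0016, 0.1157]
tcp_rot: [0.71, -0.704, -0.0, 0.0]
force: [-2.1, -1.1, 4.7]
opening: 0.0003
```

Emit:
move_arm(
  linear=[
    [0,0,0.0012],
  ],
  twist=[
    [0,0,0],
  ],
  grip=[-1],
)

```text
t: 15.37
position: [0.4829, 0.0016, 0.1149]
tcp_rot: [0.71, -0.704, 0.0, 0.0]
force: [-3.2, -1.8, 5.8]
opening: -0.0007
```

```bash
python3 - <<'E'
from wv import *
for zm in(.111,.115):
    print(zm,val(2,z7(246),z7(253.5),4,.1165,zm))
E
```

```text
0.111 (np.float64(0.49224502883361315), 3.35872850324383)
0.115 (np.float64(0.4920013926664627), 3.372558342850259)
```

Emit:
move_arm(
  linear=[
    [0,-0.003,0.0008],
  ],
  twist=[
    [0,0,0],
  ],
  grip=[-1],
)

```text
t: 15.45
position: [0.4858, 0.0015, 0.1147]
tcp_rot: [0.711, -0.704, 0.0, 0.001]
force: [-3.2, 0.6, 7.3]
opening: 0.0001
```

Emit:
move_arm(
  linear=[
    [0,-0.003,0.0006],
    [0,-0.003,0.0006],
  ],
  twist=[
    [0,0,0],
    [0,0,0],
  ],
  grip=[-1,-1],
)

```text
t: 15.62
position: [0.4928, 0.0016, 0.1152]
tcp_rot: [0.711, -0.703, 0.001, 0.0]
force: [-1.8, -0.3, 6.6]
opening: -0.0002
```

Emit:
move_arm(
  linear=[
    [0,-0.003,0.0006],
    [0,-0.003,0.0006],
  ],
  twist=[
    [0,0,0],
    [0,0,0],
  ],
  grip=[-1,-1],
)

```text
t: 15.78
position: [0.4997, 0.0017, 0.1156]
tcp_rot: [0.711, -0.703, 0.002, -0.0]
force: [-2.6, 0.9, 5.0]
opening: 0.0002
```

Emit:
move_arm(
  linear=[
    [0,0,-0.006],
    [0,0.009,-0.002],
    [0,0.005,0.002],
    [0,0,0.002],
    [0,0,0.001],
  ],
  twist=[
    [-0.003,0,0],
    [0,0,0],
    [0,0,0],
    [0,0,0],
    [0,0,0],
  ],
  grip=[-1,-1,-1,-1,-1],
)

```text
t: 16.2
position: [0.4847, 0.002, 0.1197]
tcp_rot: [0.711, -0.703, 0.001, 0.0]
force: [0.1, -0.2, 0.5]
opening: 0.0004
```

```bash
python3 -c "
from st import *
st()"
```

```text
t 16.2 p [0.4847 0.002  0.1197] F [ 0.12 -0.25  0.45] M [-0.01  0.04 -0.02] xax [ 0.012 -1.     0.003] z [ 0.001 -0.003 -1.   ]
```

Emit:
move_arm(
  linear=[
    [0,0,0.002],
    [0,0,0.002],
  ],
  twist=[
    [0,0,0],
    [0,0,0],
  ],
  grip=[-1,-1],
)

```text
t: 16.37
position: [0.4844, 0.002, 0.1154]
tcp_rot: [0.711, -0.703, 0.001, 0.0]
force: [-0.7, -0.3, 5.1]
opening: -0.0001
```

Emit:
move_arm(
  linear=[
    [0,-0.001,0.0013],
  ],
  twist=[
    [0,0,0],
  ],
  grip=[-1],
)

```text
t: 16.45
position: [0.4854, 0.002, 0.1143]
tcp_rot: [0.711, -0.703, 0.001, 0.0]
force: [-3.2, 1.1, 9.9]
opening: 0.0001
```

Emit:
move_arm(
  linear=[
    [0,-0.003,0.0008],
    [0,-0.003,0.0006],
  ],
  twist=[
    [0,0,0],
    [0,0,0],
  ],
  grip=[-1,-1],
)

```text
t: 16.62
position: [0.4922, 0.002, 0.1142]
tcp_rot: [0.711, -0.703, 0.002, -0.0]
force: [-2.8, 1.0, 10.2]
opening: 0.0003
```

Emit:
move_arm(
  linear=[
    [0,-0.0025,0.0003],
  ],
  twist=[
    [0,0,0],
  ],
  grip=[-1],
)

```text
t: 16.7
position: [0.4955, 0.0021, 0.1147]
tcp_rot: [0.711, -0.703, 0.002, -0.0]
force: [-2.6, 1.5, 6.9]
opening: -0.0001
```

Emit:
move_arm(
  linear=[
    [0,0.0005,-0.008],
    [0,0,-0.02],
    [-0.035,0,-0.02],
    [-0.04,0,0],
    [-0.04,0,0],
    [-0.04,0,0],
    [-0.04,0,0],
    [0,0,0],
  ],
  twist=[
    [0,0,0],
    [0,0,0],
    [0,0,0],
    [0,0,0],
    [0,0,0],
    [0,0,0],
    [0,0,0],
    [0,0,0],
  ],
  grip=[-1,-1,-1,-1,-1,-1,-1,-1],
)

```text
t: 17.37
position: [0.4951, 0.2023, 0.1666]
tcp_rot: [0.708, -0.706, 0.003, -0.002]
force: [0.9, -0.5, -0.9]
opening: -0.0002
```

```bash
python3 -c "
from st import *
st();a=grab_frame('top');cv2.imwrite('pics/t7.png',a);cv2.imwrite('pics/t7z.png',cv2.resize(a[205:275,210:320],None,fx=7,fy=7,interpolation=cv2.INTER_CUBIC))"
```

```text
t 17.37 p [0.4951 0.2023 0.1666] F [ 0.87 -0.52 -0.88] M [-0.028  0.001  0.032] xax [ 0.002 -1.     0.001] z [ 0.007 -0.001 -1.   ]
```

View pics/t7z.png

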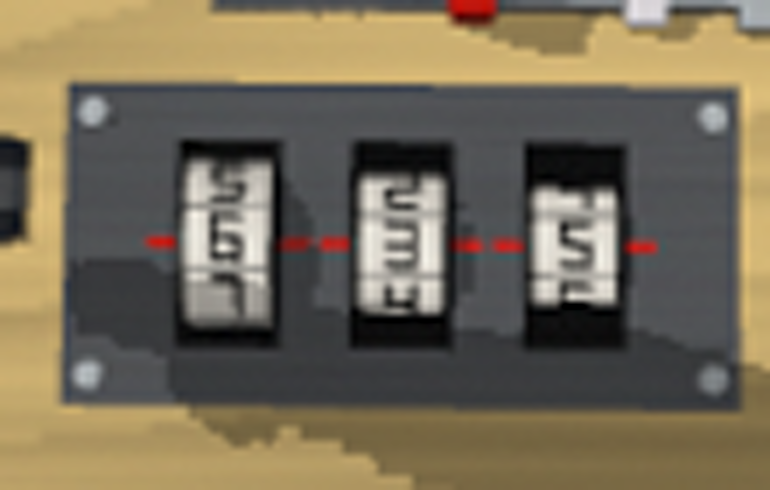

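```bash
python3 - <<'E'
from wv import *
im=cv2.imread('pics/t7.png').mean(2)
def seps(cols,lo=228,hi=252):
    p=im[lo:hi,cols].mean(1); q=-(p-cv2.blur(p.reshape(-1,1),(1,5)).ravel())
    out=[]
    for i in range(2,len(p)-2):
        if p[i]<p[i-1] and p[i]<=p[i+1] and min(p[i-1],p[i+1],)-0>100:
            w=np.array([max(0,(p[i-2]+p[i+2])/2-p[j]) for j in(i-1,i,i+1)]);out.append(round(lo+i+(w[2]-w[0])/w.sum(),2))
    return out
for i,(cols,d,zt,vm) in enumerate([([237,245,246],6,.1241,z7(242)),([262,271,272],3,.119,z7(244.5)),([287,295,296],5,.1165,z7(246))]):
    print(i,seps(cols),np.round(im[228:252,cols].mean(1)).astype(int).tolist())
for r,d in((216,5),(274.5,6)):
    print(val(2,z7(246),z7(r),d,.1165,.112))
E
```

```text
0 [np.float64(nan), np.float64(233.89), np.float64(243.0)] [118, 166, 189, 185, 194, 201, 167, 217, 217, 219, 221, 222, 223, 223, 212, 159, 210, 161, 156, 156, 154, 148, 110, 54]
1 [np.float64(235.14), np.float64(243.99)] [11, 40, 121, 194, 196, 202, 199, 168, 190, 214, 214, 215, 215, 216, 217, 205, 161, 206, 199, 192, 170, 113, 7, 12]
2 [np.float64(235.23), np.float64(244.0)] [14, 15, 10, 52, 145, 211, 206, 170, 187, 220, 221, 222, 222, 223, 223, 213, 169, 213, 209, 195, 94, 7, 15, 15]
(np.float64(0.4921841198078072), 4.9875690996423865)
(np.float64(0.4921841198078072), 5.015981170255471)<stdin>:8: RuntimeWarning: invalid value encountered in scalar divide
```

Emit:
move_arm(
  linear=[
    [0.035,-0.012,-0.005],
    [0.038,-0.012,0],
    [0.038,-0.012,0],
    [0.038,-0.012,0],
    [0.03,-0.012,0],
    [0.01,-0.006,0.005],
    [0,0,0.008],
    [0,0,0],
  ],
  twist=[
    [-0.007,0,0],
    [0,0,0],
    [0,0,0],
    [0,0,0],
    [0,0,0],
    [0,0,0],
    [0,0,0],
    [0,0,0],
  ],
  grip=[-1,-1,-1,-1,-1,-1,-1,-1],
)

```text
t: 18.08
position: [0.562, 0.0, 0.1573]
tcp_rot: [0.709, -0.705, 0.001, 0.003]
force: [-0.4, 1.5, -0.6]
opening: -0.0001
```

```bash
python3 -c "
from st import *
st();a=grab_frame('scene');cv2.imwrite('pics/s8.png',cv2.resize(a[150:250,220:340],None,fx=6,fy=6,interpolation=cv2.INTER_CUBIC))
p=np.array(read_state()['position']);print((proj('scene',[p,[p[0]-.011,p[1]-.0145,p[2]],[p[0]+.011,p[1]-.0145,p[2]],[p[0]+.011,p[1]+.0145,p[2]]])-[220,150])*6)
for r in tip_of('scene','bolt_tab')[:1]:print(r)"
```

```text
t 18.08 p [0.562  0.     0.1573] F [-0.36  1.46 -0.56] M [-0.001 -0.006 -0.053] xax [ 0.007 -1.     0.005] z [-0.004 -0.005 -1.   ]
[[341.31278127 315.73193756]
 [285.64531896 319.16985121]
 [332.21638761 348.69673692]
 [396.78592629 312.30602456]]
{'at': [0.5697, 0.0347, 0.1357], 'p': 0.84}
```

View pics/s8.png

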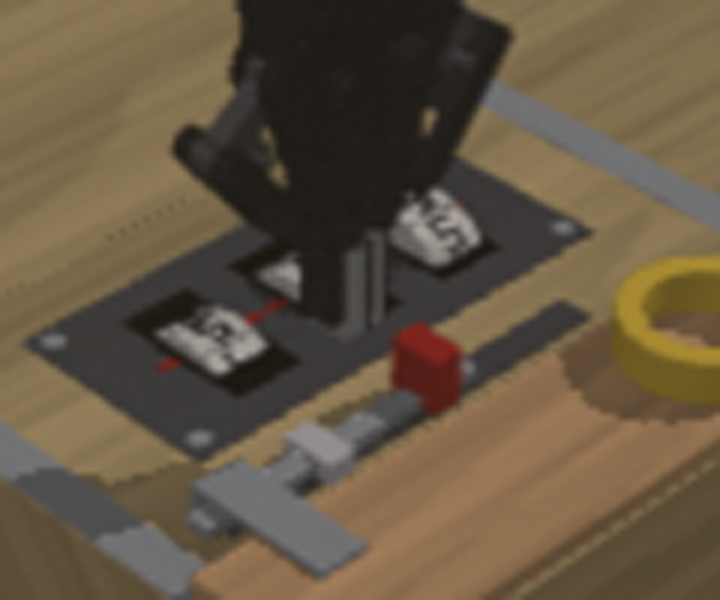

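Emit:
move_arm(
  linear=[
    [-0.006,-0.004,0],
    [0,0,0.008],
    [0,0,0.009],
    [0,0,0],
  ],
  twist=[
    [0.004,-0.005,0],
    [0,0,0],
    [0,0,0],
    [0,0,0],
  ],
  grip=[-1,-1,-1,-1],
)

```text
t: 18.52
position: [0.5656, 0.013, 0.1405]
tcp_rot: [0.712, -0.702, 0.0, -0.001]
force: [-0.6, 0.2, 0.1]
opening: -0.0001
```

```bash
python3 -c "
from st import *
st();a=grab_frame('scene');cv2.imwrite('pics/s9.png',cv2.resize(a[150:250,220:340],None,fx=6,fy=6,interpolation=cv2.INTER_CUBIC))"
```

```text
t 18.52 p [0.5656 0.013  0.1405] F [-0.57  0.23  0.09] M [-0.027  0.099  0.007] xax [ 0.015 -1.    -0.001] z [ 0.002  0.001 -1.   ]
```

View pics/s9.png

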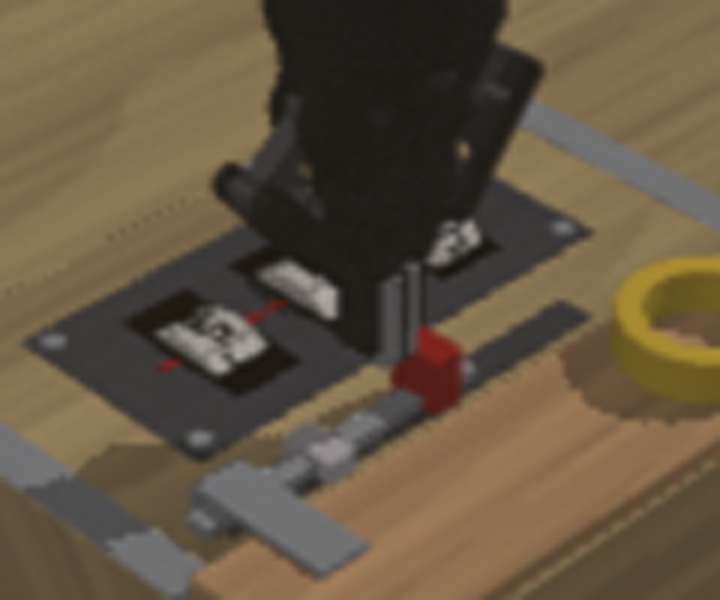

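Emit:
move_arm(
  linear=[
    [0.007,0,0],
    [0,0,0.004],
    [0,0,0.005],
  ],
  twist=[
    [0,0,0],
    [0,0,0],
    [0,0,0],
  ],
  grip=[-1,-1,-1],
)

```text
t: 18.82
position: [0.5665, 0.0065, 0.1326]
tcp_rot: [0.713, -0.701, 0.001, -0.002]
force: [0.1, -0.6, -0.7]
opening: 0.0002
```

Emit:
move_arm(
  linear=[
    [0,0,0.003],
    [0,0,0.0015],
  ],
  twist=[
    [0,0,0],
    [0,0,0],
  ],
  grip=[-1,-1],
)

```text
t: 18.98
position: [0.5662, 0.0061, 0.1269]
tcp_rot: [0.713, -0.701, 0.001, -0.001]
force: [0.6, -0.2, 0.4]
opening: -0.0001
```

Emit:
move_arm(
  linear=[
    [-0.003,0,0.001],
    [-0.004,0,0],
  ],
  twist=[
    [0,0,0.01],
    [0,0,0],
  ],
  grip=[-1,-1],
)

```text
t: 19.15
position: [0.5658, 0.0127, 0.1251]
tcp_rot: [0.709, -0.706, 0.001, -0.001]
force: [-0.5, 1.2, 0.1]
opening: -0.0001
```

Emit:
move_arm(
  linear=[
    [-0.003,0,0],
  ],
  twist=[
    [0,0,0],
  ],
  grip=[-1],
)

```text
t: 19.23
position: [0.5657, 0.0157, 0.125]
tcp_rot: [0.709, -0.706, 0.001, -0.001]
force: [-1.2, -2.9, 0.9]
opening: -0.0001
```

Emit:
move_arm(
  linear=[
    [-0.003,0,0],
  ],
  twist=[
    [0,0,0],
  ],
  grip=[-1],
)

```text
t: 19.32
position: [0.5658, 0.0186, 0.1251]
tcp_rot: [0.709, -0.706, 0.001, -0.001]
force: [-1.1, -3.6, -0.2]
opening: -0.0002
```

Emit:
move_arm(
  linear=[
    [-0.003,0,0],
    [-0.003,0,0],
    [-0.003,0,0],
  ],
  twist=[
    [0,0,0],
    [0,0,0],
    [0,0,0],
  ],
  grip=[-1,-1,-1],
)

```text
t: 19.57
position: [0.5656, 0.0279, 0.1252]
tcp_rot: [0.709, -0.706, 0.002, 0.0]
force: [-0.2, -2.5, -0.7]
opening: 0.0003
```

Emit:
move_arm(
  linear=[
    [-0.003,0,0],
    [-0.003,0,0],
    [-0.003,0,0],
  ],
  twist=[
    [0,0,0],
    [0,0,0],
    [0,0,0],
  ],
  grip=[-1,-1,-1],
)

```text
t: 19.82
position: [0.5655, 0.0378, 0.1253]
tcp_rot: [0.709, -0.705, 0.002, 0.0]
force: [-0.8, -3.9, -0.2]
opening: -0.0
```

Emit:
move_arm(
  linear=[
    [-0.0025,0,0],
    [-0.0025,0,0],
  ],
  twist=[
    [0,0,0],
    [0,0,0],
  ],
  grip=[-1,-1],
)

```text
t: 19.98
position: [0.5655, 0.0435, 0.1253]
tcp_rot: [0.709, -0.705, 0.002, 0.0]
force: [-0.2, -2.7, -1.4]
opening: -0.0
```

Emit:
move_arm(
  linear=[
    [-0.002,0,0],
    [-0.0012,0,0],
  ],
  twist=[
    [0,0,0],
    [0,0,0],
  ],
  grip=[-1,-1],
)

```text
t: 20.15
position: [0.5654, 0.0474, 0.1253]
tcp_rot: [0.709, -0.705, 0.002, 0.0]
force: [-0.1, -2.0, -0.8]
opening: -0.0001
```

Emit:
move_arm(
  linear=[
    [-0.001,0,0],
  ],
  twist=[
    [0,0,0],
  ],
  grip=[-1],
)

```text
t: 20.23
position: [0.5654, 0.0486, 0.1253]
tcp_rot: [0.709, -0.705, 0.002, 0.0]
force: [-0.7, -5.1, -1.9]
opening: -0.0002
```

Emit:
move_arm(
  linear=[
    [-0.001,0,0],
  ],
  twist=[
    [0,0,0],
  ],
  grip=[-1],
)

```text
t: 20.32
position: [0.5654, 0.0487, 0.1252]
tcp_rot: [0.709, -0.705, 0.002, 0.001]
force: [-1.1, -9.6, -0.8]
opening: -0.0001
```

Emit:
move_arm(
  linear=[
    [-0.001,0,0],
  ],
  twist=[
    [0,0,0],
  ],
  grip=[-1],
)

```text
t: 20.4
position: [0.5654, 0.0486, 0.1253]
tcp_rot: [0.709, -0.705, 0.003, 0.002]
force: [-0.9, -7.6, 0.1]
opening: -0.0003
```

Emit:
move_arm(
  linear=[
    [0.003,0,0],
    [0.004,0,0],
    [0,0,-0.01],
    [0,0,-0.025],
    [-0.01,0.01,-0.025],
    [-0.035,0.015,-0.01],
    [-0.04,0.015,0],
    [-0.04,0.01,0],
    [-0.04,0.005,0],
    [0,0,0],
    [0,0,0],
  ],
  twist=[
    [0,0,0],
    [0,0,0],
    [0,0,0],
    [0,0,0],
    [0,0,0],
    [0,0,0],
    [0,0,0],
    [0,0,0],
    [0,0,0],
    [0,0,0],
    [0,0,0],
  ],
  grip=[-1,-1,-1,-1,-1,-1,-1,-1,-1,-1,-1],
)

```text
t: 21.32
position: [0.5098, 0.2156, 0.207]
tcp_rot: [0.707, -0.707, 0.002, -0.006]
force: [-0.9, -0.7, 0.3]
opening: -0.0
```

```bash
python3 -c "
from wv import *
from st import *
st();a=grab_frame('top');cv2.imwrite('pics/t10.png',a);cv2.imwrite('pics/t10z.png',cv2.resize(a[185:275,210:320],None,fx=6,fy=6,interpolation=cv2.INTER_CUBIC))
b,g,r=[a[...,i].astype(int) for i in range(3)]
m=((r>130)&(g<90)&(b<90)).astype(np.uint8);n,l,s,c=cv2.connectedComponentsWithStats(m)
for i in range(1,n):
  if s[i][4]>40:print(s[i],np.round(c[i],1),np.round(atz('top',c[i],.136),4))
cv2.imwrite('pics/s10.png',grab_frame('scene'))
for n in('top','scene'):print([np.round(q['at'],4) for q in tip_of(n,'bolt_tab')[:1]])"
```

```text
t 21.32 p [0.5098 0.2156 0.207 ] F [-0.86 -0.75  0.34] M [-0.018  0.015 -0.001] xax [ 0.    -1.    -0.005] z [ 0.011  0.005 -1.   ]
[524 160  14  47 118] [530.5 180.1] [ 0.6204 -0.4731  0.136 ]
[256 196   8  11  69] [259.4 200.9] [0.5664 0.0673 0.136 ]
[248 301  46  20 499] [270.8 310.7] [0.3525 0.0397 0.136 ]
[array([0.57  , 0.0694, 0.1385])]
[array([0.5648, 0.0694, 0.1361])]
```

View pics/t10z.png

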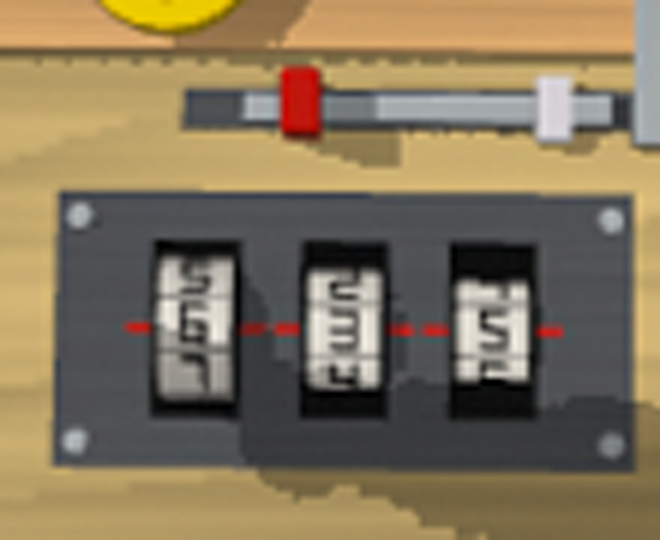

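View pics/s10.png

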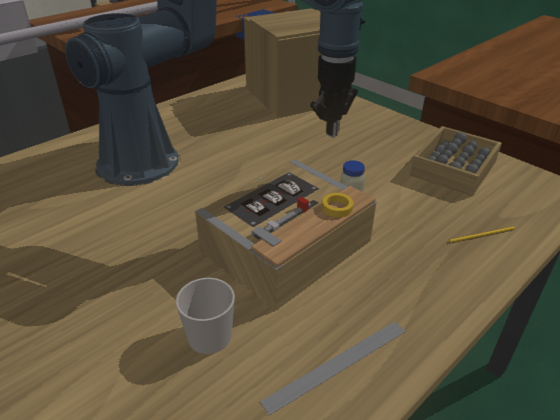

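The tab has moved 35 mm (y 0.0324 → 0.0673) and the wheels read 6, 3, 5 on the marks. The robot is clear of everything and nothing else has moved, so I'm handing in.

```bash
python3 -c "
from cell import *
print(finish_job())"
```

```text
the job is handed in; nothing more can be done
None
```

The chest's wheels are set to 6, 3, 5 and the bolt is drawn. I handed the job in at about 21.5 s of the 72 s allowed, with the gripper clear of everything.

- **Wheels:** I rolled them one at a time with shut fingertips, left to right. The top camera read them at about 6.03, 2.99 and 5.00 digits. In the last picture, taken after the bolt push, all three still sat at the red marks.
- **Bolt:** I pushed the red tab left to its end stop, then backed off and lifted clear. The colour measurement in the top picture put its travel at 34.9 mm. The networks' tab positions in both final pictures agree with this to about 2 mm.
- **Forces:** The highest reading was about 11.4 N vertical on the middle wheel (about 12 N in all), and about 9.6 N at the bolt's stop. These were read at the end of each move, so a short peak within a move would not show.
- **Other items:** The jar, tub and tape look unmoved in the final pictures. The screwdriver's handle is still in the same place in the top picture.

No check failed. One small disagreement: the networks' positions for the wheels and tab differed by up to about 5 mm from my own measurements in the pictures. I went by the red index marks and by touch instead.

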